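# Flip the ratchet pawl and lower the tablet stand to its typing slope

## Task

The tablet stand is propped up for reading and its ratchet will not let it down: push the pawl's orange thumb bar over, away from the front of the stand, until it snaps across and the pawl lets go of the toothed quadrant. Then lower the walnut backrest smoothly all the way down onto its two rest stops, the low slope for typing, with the tablet still at the lip. Press on the bare wood above the tablet, not on the tablet itself, and leave the things standing round it alone.

Things in the scene. Friction and masses are not known exactly. Their poses are not given: they have to be found in the camera images.
- stand: Tablet stand, fixed on the worktop: dark base plate with two cheeks that carry the hinge. Origin on the worktop under the middle of the hinge line, which is 78 mm up. +x points level to the back of the stand, +y along the hinge to its left, z up. The plate spans x -64 to 150 (-94 at its right end), y -151 to 135 mm, 10 mm high. The ratchet is at the right (-y) end.
- backrest (a joint): Tilt of the backrest, rad: 0 = down on its two rest stops (sloping 10 degrees, back edge high), growing as the back edge rises, to 0.92; starts at 0.42 to 0.72. The stiff hinge (no spring) stays where it is left; pawl released, 3 to 10 N on the bare strip pushes it down. Pawl engaged, it goes down to the next tooth (every 10 degrees) at most and is held there, giving 1 to 3 degrees.
- pawl (a joint): Angle of pawl and lever, rad: 0 to 0.15 = engaged in the teeth, lever leaning up to 12 degrees to the stand's front; 0.60 = released, lever leaning 22 degrees to its back, on a stop. An over-centre spring throws it to the nearer end (dead point 0.36), where it stays. 2 to 4 N on the thumb bar moves it, up to 12 N if the teeth are under load.
- pawl_bar (a point): Middle of the orange thumb bar on top of the pawl's lever: round, 14 mm thick, 26 mm long, parallel to the hinge. It swings 52 mm about a pivot at x -67, z 63 mm (stand's frame): engaged it is at x -78, z 114 mm, released at x -48, z 111 mm, always at y -154 mm (it spans y -141 to -167). The space in front of it, above it and outside it (-y) is clear.
- hinge_mid (a point): Middle of the hinge line. Axes turn with the backrest: x from the hinge up along the board, y along the hinge to the stand's left, z square out of the board's face. At the right end of the axle, y -137 mm, a steel quadrant with saw teeth, 58 mm in radius, hangs below the hinge and turns with the board; the pawl's nose meets it low in front.
- backrest_top (a point): Point on the board's face in the middle of the bare strip above the tablet: 160 mm from the hinge line along the board, 14 mm out; axes as hinge_mid. The walnut board is 182 x 236 mm, 9 mm thick; its bare strip runs from 138 to 180 mm from the hinge line, full width. An aluminium lip at its lower edge stands 14 mm out.
- tablet: Tablet computer, 126 x 212 x 8 mm, 0.34 kg, held flat on the backrest by magnets, its long lower edge at the lip; a shove of about 6 N would slide it up the board. Origin at the centre of its back face, 73 mm up the board from the hinge line; x up along the board, z out of the screen.
- mug: Blue and white mug, 82 x 114 x 91 mm, standing on the steel drainer to the right of the stand; origin under its body.
- jar: Glass jam jar with a white lid, 72 mm across, 102 mm tall, behind the stand; origin under its centre.
- pepper: Dark wooden pepper mill, 58 mm across, 160 mm tall, to the left of the stand; origin under its centre.
- spoon: Teaspoon, 130 x 26 x 11 mm, lying on the front of the drainer, right of the stand; origin under its middle.

How it is judged:
By the outcome, as a careful person would: the job done as asked, in the order asked, and still so for the second after the job is handed in, with the robot touching nothing.
It also fails if it takes over 43 s, if anything falls off the work surface, if the arm or the gripper's body presses on something with over 40 N, if the wrist force passes 120 N, or if a joint passes its speed limit or range.

## Robot

A 7-joint arm with a two-finger parallel gripper is mounted at the origin on a cart in front of the work surface, level with it; the furniture and walls round the work are solid. World frame = base frame: x ahead of the robot, y to its left, z up, the work surface at z = 0. Lengths are in m, angles in rad, forces in N, time in s.
With the tool pointing down it reaches from about 0.4 to 0.85 m from the base axis. Payload 10.4 kg.
Tool frame: the origin (TCP) lies where the fingers leave the gripper's body, on its centre line; the fingertips stand 73 mm ahead of it and the grasp point (between the pads) lies 54 mm ahead of it; z points along the fingers, y is the line along which they close (so a half turn about z gives the same grasp; the last joint's range is limited). The gripper opens to 85 mm and grips with 20 to 120 N. Pads are 22 mm wide; open, the fingers measure 114 mm over their backs; the gripper's body (76 mm by 85 mm) begins 54 mm behind the grasp point. The pads swing forward as they close: fully open they stand 13 mm farther back than shut.
Start: joints at [1.242, 0.332, -0.065, 1.46, 0.022, 1.35, -0.088], TCP at [0.188, -0.596, 0.304] pointing down, gripper open.
Joint ranges: [-2.6, 2.6], [-0.5, 2.12], [-1.47, 1.34], [0.16, 2.42], [-1.27, 4.41], [0.06, 2.06], [-2.6, 2.6]. Speed limits (rad/s): [2.22, 2.22, 2.79, 2.79, 3.14, 3.14, 3.14].

## Interface

Orientations are given as a unit quaternion [x, y, z, w].
In Python, from workcell import manip, camera gives the robot as it stands. The module is installed in compiled form; this text tells all that it offers.
- The arm moves only by the shell command python3 -m creep 'ROWS' [OPENING] [FORCE]. ROWS is JSON, a list of rows, each a list of 2 entries, a list of its own where there are three numbers: the shift along the tool's x, y, z in mm, then the turn about the tool's z in rad. In form: [[[tx, ty, tz], twist], ...]. A call has 1 to 5 rows; each row is the pose to reach, as a shift and turn from the pose commanded when the call began, along the tool's axes at that moment; what a row does not reach only later rows make up. A row lasts 1/12 s, in which the tool goes at most 41.7 mm and 7.16 degrees, less where a joint would pass 70% of its speed; a pose out of reach is approached as far as the arm can. A call with a gripper value outside its range is refused whole. OPENING is the opening, from 0 (shut) to 1 (fully open), set as the call begins (- or left out, the last holds). The fingers move at their own pace and stop on an object; FORCE is the grip in N (left out, the last holds). Time passes only in rows, so rows that repeat a pose let the fingers close. It gives the time, the measured TCP pose, the force, the opening and the grip force at its end, in the units of the state.
- manip.get_obs(): the state, without advancing time (a new reading comes with each control period).
- camera(name): name is "side" or "top" or "wrist"; returns a dict with "pixels" (400x640x3 uint8, red, green, blue), "z_map" (400x640 float32, m along the optical axis (not along the pixel's ray), 0 where there is no reading), "fx", "fy", "cx", "cy" (pixels), "extrinsics" (4x4, takes a point from world to camera coordinates). Camera axes: x right, y down, z forward; pixel columns grow to the right and rows downward; lengths in m; the calibration is good to about 2 mm. The wrist camera is an equidistant fisheye: a pixel r from the principal point sees the ray r / f radians off the axis. A picture is of the moment at which its call begins.
- manip.hand_in(): hands the job in; it is judged then, once.
The state is a dict: "clock": time; "joint_pos": joint angles; "joint_velocities": joint speeds; "tau": joint torques, N m; "position": TCP position; "ee_rot": TCP orientation; "ft_force": force on the tool from outside, world axes, zero at the start; "torque": the same for the moment, N m; "grip_width": opening from 0.0 (shut) to 1.0 (fully open); "grasp_force": force on a finger pad.
Only numpy, scipy, OpenCV 4.12 (cv2) and the standard library are available. Lean on these libraries where they do the work, as an engineer would, in place of code of your own. Each camera call takes 0.05 s, during which the arm holds its last target. There are 200 camera calls.

## Working session

There is one attempt and no reset: what is moved stays moved. The work goes in short steps, Python scripts to look and compute and a shell command to move; the robot and the scene stay as the last step left them, time stands still between calls to the robot, and variables do not carry over. Pictures are saved under pics/ and viewed, at most 10 in all, crops included, and the job is handed in when it is done.

```bash
mkdir -p pics; cat > h.py <<'E'
import numpy as np, cv2
from workcell import manip, camera
def snap(n,f):
    c=camera(n); cv2.imwrite('pics/'+f,cv2.cvtColor(c['pixels'],cv2.COLOR_RGB2BGR)); np.savez('pics/'+f[:-4],**c); return c
def pts(c):
    v,u=np.mgrid[0:400,0:640]; z=c['z_map']
    P=np.stack([(u-c['cx'])/c['fx']*z,(v-c['cy'])/c['fy']*z,z],-1)
    T=np.linalg.inv(c['extrinsics']); W=P@T[:3,:3].T+T[:3,3]; W[z==0]=np.nan; return W
E
python3 - <<'E'
from h import *
np.set_printoptions(precision=4,suppress=True)
for n in ('top','side'):
    c=snap(n,n+'0.png'); print(n,c['fx'],c['extrinsics'],np.isfinite(pts(c)[...,0]).mean())
o=manip.get_obs(); print(o)
E
```

```text
top 468.6268638677783 [[ 0.2937 -0.9558  0.0143 -0.0009]
 [-0.8243 -0.2608 -0.5024  0.6022]
 [ 0.4839  0.1358 -0.8645  1.2391]
 [ 0.      0.      0.      1.    ]] 0.9735
side 519.2292468056504 [[ 0.9941 -0.1081  0.0083 -0.5709]
 [-0.0467 -0.4956 -0.8673  0.2108]
 [ 0.0979  0.8618 -0.4977  1.2437]
 [ 0.      0.      0.      1.    ]] 0.96192578125
{'clock': 0.1, 'joint_pos': array([ 1.2424,  0.3328, -0.0647,  1.4608,  0.0216,  1.3498, -0.0885]), 'joint_velocities': array([-0.0006, -0.0014, -0.0006, -0.0023, -0.0019,  0.0016,  0.0018]), 'tau': array([  0.0019, -62.6739,   0.0496, -39.2432,   0.0164,   0.0069,
         0.0001]), 'position': array([ 0.1881, -0.5958,  0.3032]), 'ee_rot': array([ 0.9883,  0.1523, -0.0001, -0.0006]), 'ft_force': array([-0.7778, -0.1197,  0.4116]), 'torque': array([ 0.0136, -0.0124,  0.013 ]), 'grasp_force': 0.0, 'grip_width': 0.9954279505074455}
```

View pics/top0.png

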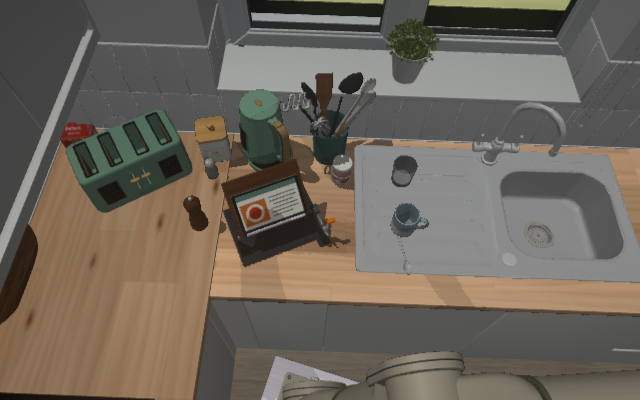

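View pics/side0.png

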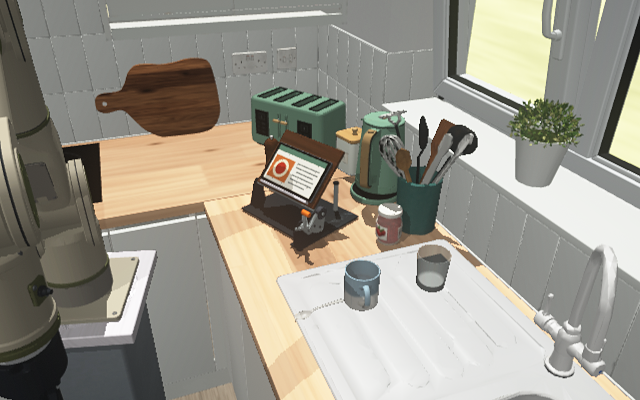

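The top view shows the stand at about (275,210), with the orange bar at (330,221), the mug at (406,218) and the pepper mill at (195,212). In the side view the bar is at (307,212). Next I'll measure them from depth.

```bash
cat > m.py <<'E'
from h import *
np.set_printoptions(precision=4,suppress=True)
def bar(f,box):
    c=dict(np.load(f)); W=pts(c); hsv=cv2.cvtColor(c['pixels'],cv2.COLOR_RGB2HSV)
    m=(hsv[...,0]<18)&(hsv[...,1]>190)&(hsv[...,2]>120); k=np.zeros_like(m); k[box[1]:box[3],box[0]:box[2]]=1; m&=k
    p=W[m]; v,u=np.nonzero(m); print(f,'bar px',u.mean(),v.mean(),m.sum(),np.nanmedian(p,0),np.nanmin(p,0),np.nanmax(p,0))
    return c,W,hsv
if __name__=='__main__':
    cs,Ws,hs=bar('pics/side0.npz',(295,200,320,228))
    ct,Wt,ht=bar('pics/top0.npz',(318,212,345,232))
    # board plane: all points >0.05 in top view box of the tablet
    scr=Wt[195:225,245:300].reshape(-1,3); ctr=np.nanmedian(scr,0)
    a=scr[np.isfinite(scr[:,0])]; n=np.linalg.svd(a-ctr,full_matrices=False)[2][2]; n*=np.sign(n[2]); print('screen n',n,'ctr',ctr,'tilt',np.degrees(np.arccos(n[2])), 'resid',np.abs((a-ctr)@n).mean())
    yaw=np.arctan2(-n[1],-n[0]); print('stand yaw',yaw,np.degrees(yaw))
    # hinge-plane: dark plate points at z~10mm
    for W,c in ((Wt,ct),(Ws,cs)):
        m=(abs(W[...,2]-.01)<.005)&(c['pixels'].max(-1)<90)&(np.linalg.norm(W[...,:2]-ctr[:2],axis=-1)<.25)
        m=cv2.morphologyEx(m.astype(np.uint8),cv2.MORPH_OPEN,np.ones((3,3)))>0
        p=W[m][:,:2]; e=np.array([np.cos(yaw),np.sin(yaw)]); f=np.array([-e[1],e[0]])
        print('plate n',m.sum(),'x range',np.percentile(p@e,[0,1,99,100]),'y range',np.percentile(p@f,[0,1,99,100]),'bar? rect',cv2.minAreaRect(p.astype(np.float32)))
E
python3 m.py
```

```text
pics/side0.npz bar px 305.1025641025641 212.51282051282053 39 [0.5486 0.1122 0.1181] [0.5388 0.102  0.1108] [0.5584 0.1248 0.1244]
pics/top0.npz bar px 330.5 220.5 30 [0.5479 0.1162 0.1201] [0.5384 0.1063 0.1114] [0.5581 0.1263 0.1247]
screen n [-0.7085 -0.5872  0.3914] ctr [0.5262 0.2942 0.1327] tilt 66.95913572604616 resid 0.010183558489989263
stand yaw 0.6920949712070721 39.65412087239346
plate n 1650 x range [0.4777 0.4902 0.6947 0.7065] y range [-0.2499 -0.2288  0.0229  0.0282] bar? rect ((0.5271598696708679, 0.29243019223213196), (0.19863668084144592, 0.2987509071826935), 33.35849380493164)
plate n 2216 x range [0.4754 0.4836 0.7114 0.7169] y range [-0.2613 -0.2583  0.0165  0.0254] bar? rect ((0.5344423651695251, 0.2898973524570465), (0.24140402674674988, 0.28663235902786255), 39.50811004638672)
```

```bash
cat >> h.py <<'E'
YAW=np.radians(39.5); O=np.array([.5077,.2783])
E_=np.array([np.cos(YAW),np.sin(YAW)]); F_=np.array([-E_[1],E_[0]])
def stand(W): d=W[...,:2]-O; return np.stack([d@E_,d@F_,W[...,2]],-1)
E
python3 - <<'E'
from h import *
np.set_printoptions(precision=4,suppress=True)
for f in ('top0','side0'):
    c=dict(np.load(f'pics/{f}.npz')); S=stand(pts(c)); q=S.reshape(-1,3); q=q[np.isfinite(q[:,0])]
    b=q[(abs(q[:,1])<.09)&(q[:,0]>-.01)&(q[:,0]<.17)&(q[:,2]>.085)&(q[:,2]<.28)]
    # board: topmost surface; robust line z vs x
    best=(0,)
    rng=np.random.default_rng(0)
    for _ in range(300):
        t=b[rng.choice(len(b),3,False)]; n=np.cross(t[1]-t[0],t[2]-t[0]); n/=np.linalg.norm(n)+1e-12
        k=abs((b-t[0])@n)<.003
        if k.sum()>best[0]: best=(k.sum(),k)
    p=b[best[1]]; m=p.mean(0); n=np.linalg.svd(p-m,full_matrices=False)[2][2]; n*=np.sign(n[2])
    print(f,best[0],len(b),'n',n,'tilt',np.degrees(np.arctan2(-n[0],n[2])),'off from hinge',(m-[0,0,.078])@n,'x',p[:,0].min(),p[:,0].max(),'zmax',p[:,2].max())
    h=q[(q[:,2]>.14)&(q[:,0]>.08)&(q[:,0]<.32)&(abs(q[:,1])<.25)]
    for y0 in np.arange(-.24,.24,.04):
        k=h[(abs(h[:,1]-y0)<.02)&(h[:,0]>.14)]
        if len(k): print('y %.2f n %d minx %.3f zmax %.3f'%(y0,len(k),np.percentile(k[:,0],2),k[:,2].max()),end=' | ')
    print()
E
```

```text
top0 1792 3336 n [-0.6861 -0.0102  0.7275] tilt 43.3237425884416 off from hinge 0.023844329690118383 x -0.009854266264863958 0.11627014200901112 zmax 0.22109828433638223
y -0.24 n 301 minx 0.162 zmax 0.298 | y -0.20 n 319 minx 0.163 zmax 0.328 | y -0.16 n 140 minx 0.215 zmax 0.319 | y -0.12 n 432 minx 0.200 zmax 0.296 | y -0.08 n 498 minx 0.210 zmax 0.250 | y -0.04 n 435 minx 0.271 zmax 0.250 | y 0.00 n 106 minx 0.297 zmax 0.244 | y 0.20 n 17 minx 0.141 zmax 0.157 | 
side0 1652 2920 n [-0.6911 -0.0056  0.7227] tilt 43.719522941623964 off from hinge 0.02370211186032563 x -0.009804377329471085 0.11615309969573251 zmax 0.21977355914732322
y -0.24 n 575 minx 0.160 zmax 0.299 | y -0.20 n 396 minx 0.163 zmax 0.326 | y -0.16 n 59 minx 0.216 zmax 0.317 | y -0.12 n 742 minx 0.200 zmax 0.294 | y -0.08 n 246 minx 0.223 zmax 0.250 | y -0.04 n 147 minx 0.276 zmax 0.250 | y 0.00 n 1 minx 0.305 zmax 0.167 | y 0.20 n 17 minx 0.141 zmax 0.156 |
```

```bash
R='[[[28,-30,0],0],[[56,-60,0],0],[[85,-90,0],0],[[113,-120,0],0],[[142,-150,0],0]]'
python3 -m creep '[[[28,-30,0],0],[[56,-60,0],0],[[85,-90,0],0],[[113,-120,0],0],[[142,-150,0],0]]' 0 20
python3 -m creep '[[[28,-30,0],0],[[56,-60,0],0],[[85,-90,0],0],[[113,-120,0],0],[[142,-150,0],0]]'
```

```text
clock: 0.52
position: [0.2787, -0.4083, 0.3035]
ee_rot: [0.988, 0.152, -0.0, -0.0]
ft_force: [1.5, -0.4, 0.5]
grip_width: 0.296
grasp_force: 0.0
clock: 0.93
position: [0.3688, -0.2225, 0.3038]
ee_rot: [0.988, 0.152, -0.0, 0.0]
ft_force: [1.1, -1.6, 0.4]
grip_width: -0.001
grasp_force: 0.0
```

```bash
python3 -m creep '[[[28,-30,0],-0.07],[[56,-60,0],-0.15],[[85,-90,0],-0.23],[[113,-120,0],-0.31],[[142,-150,0],-0.385]]'
python3 - <<'E'
from h import *
o=manip.get_obs();p=o['position'];t=np.array([.513,.0753]);d=t-p[:2]
q=o['ee_rot'];y=2*np.arctan2(q[1],q[0]);print(y,p,[d@[np.cos(y),np.sin(y)],d@[np.sin(y),-np.cos(y)]])
E
```

```text
clock: 1.35
position: [0.459, -0.0368, 0.304]
ee_rot: [0.94, 0.34, 0.0, 0.0]
ft_force: [0.9, -1.2, -0.4]
grip_width: 0.003
grasp_force: 0.0
0.6945729376072755 [ 0.45903704 -0.03684366  0.30396667] [np.float64(0.1132395831684973), np.float64(-0.05162362702593272)]
```

Move to in front of the bar, then down part-way and take a look.

```bash
python3 -m creep '[[[28,-13,0],0],[[57,-26,0],0],[[85,-39,0],0],[[113,-52,0],0],[[113,-52,0],0]]'
python3 -m creep '[[[0,0,35],0],[[0,0,70],0],[[0,0,100],0],[[0,0,120],0],[[0,0,120],0]]'
python3 - <<'E'
from h import *
np.set_printoptions(precision=4,suppress=True)
o=manip.get_obs();print(stand(o['position']),o['ft_force'])
s=snap('side','s1.png');t=snap('top','t1.png')
a=cv2.imread('pics/s1.png')[150:260,230:400];b=cv2.imread('pics/t1.png')[150:270,210:390]
h=500;cv2.imwrite('pics/v1.png',np.vstack([cv2.resize(a,(480,300),interpolation=2),cv2.resize(b,(480,300),interpolation=2)]))
E
```

```text
clock: 1.77
position: [0.5135, 0.0791, 0.3037]
ee_rot: [0.94, 0.342, 0.001, -0.001]
ft_force: [-0.5, 1.0, -0.4]
grip_width: 0.003
grasp_force: 0.0
clock: 2.18
position: [0.5105, 0.0726, 0.1797]
ee_rot: [0.941, 0.339, -0.003, -0.001]
ft_force: [-1.1, -0.2, 0.5]
grip_width: -0.0
grasp_force: 0.0
[-0.1287 -0.1605  0.1797] [-1.0796 -0.1963  0.5353]
```

View pics/v1.png

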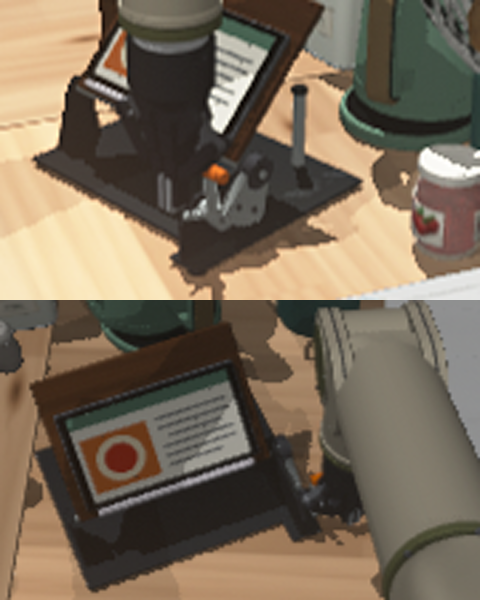

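The fingertips (crop 165,190) are in front of the orange bar (217,172) and level with it. I'll lower slightly and push toward the stand's back.

```bash
python3 -m creep '[[[6,0,9],0],[[12,0,9],0],[[18,0,9],0],[[24,0,9],0],[[30,0,9],0]]'
python3 -m creep '[[[5,0,0],0],[[10,0,0],0],[[15,0,0],0],[[20,0,0],0],[[24,0,0],0]]'
python3 - <<'E'
from h import *
np.set_printoptions(precision=4,suppress=True)
o=manip.get_obs();print(stand(o['position']),o['ft_force'][:2]@E_,o['ft_force'])
snap('side','s2.png')
import m
m.bar('pics/s2.npz',(290,195,345,228))
E
```

```text
clock: 2.7
position: [0.5368, 0.0931, 0.1755]
ee_rot: [0.941, 0.339, 0.001, 0.0]
ft_force: [-0.9, -0.3, -0.3]
grip_width: -0.003
grasp_force: 0.0
clock: 3.12
position: [0.5549, 0.1081, 0.1749]
ee_rot: [0.941, 0.339, 0.0, -0.0]
ft_force: [-0.6, -0.0, -0.5]
grip_width: -0.003
grasp_force: 0.0
[-0.0719 -0.1614  0.1749] -0.491944224221779 [-0.6006 -0.0448 -0.4702]
pics/s2.npz bar px 314.0 211.5 2 [0.5724 0.1194 0.1157] [0.5721 0.1168 0.1157] [0.5726 0.1219 0.1157]
```

```bash
python3 -m creep '[[[-20,0,0],0],[[-40,0,0],0],[[-40,0,-40],0],[[-40,0,-80],0],[[-40,0,-120],0]]'
python3 - <<'E'
from h import *
np.set_printoptions(precision=4,suppress=True)
o=manip.get_obs();print(stand(o['position']),o['ft_force'])
snap('side','s3.png')
import m
c,W,h=m.bar('pics/s3.npz',(290,195,345,228))
hh=(h[...,0]<18)&(h[...,1]>190)&(h[...,2]>120); hh[:195]=0;hh[228:]=0;hh[:,:290]=0;hh[:,345:]=0
print(np.nanmedian(stand(W[hh]),0))
a=cv2.imread('pics/s3.png')[150:260,230:400];cv2.imwrite('pics/v3.png',cv2.resize(a,(680,440),interpolation=2))
p=o['position'];t=O+.0955*E_+.02*F_;d=t-p[:2];q=o['ee_rot'];y=2*np.arctan2(q[1],q[0])
print(p,[d@[np.cos(y),np.sin(y)],d@[np.sin(y),-np.cos(y)]])
E
```

```text
clock: 3.58
position: [0.5229, 0.082, 0.2962]
ee_rot: [0.941, 0.339, -0.001, -0.0]
ft_force: [1.8, -0.3, 0.9]
grip_width: -0.001
grasp_force: 0.0
[-0.1131 -0.1611  0.2962] [ 1.7741 -0.2678  0.8643]
pics/s3.npz bar px 312.4146341463415 209.9512195121951 41 [0.569  0.1298 0.1158] [0.5604 0.116  0.107 ] [0.5784 0.1407 0.12  ]
[-0.0478 -0.1531  0.1158]
[0.5229 0.082  0.2962] [np.float64(0.20889617356839033), np.float64(-0.18082456364996402)]
```

View pics/v3.png

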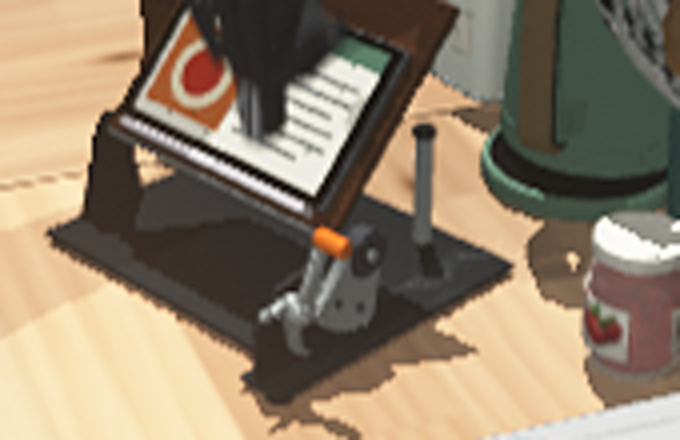

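The bar (crop 331,242) has moved over: its middle is now at stand x -48 mm, which is the released position. Next I'll go above the bare strip.

```bash
python3 -m creep '[[[10,-8,-30],0],[[40,-34,-40],0],[[70,-60,-40],0],[[100,-86,-40],0],[[130,-112,-40],0]]'
python3 -m creep '[[[26,-23,0],0],[[52,-46,0],0],[[79,-69,0],0],[[79,-69,0],0],[[79,-69,15],0]]'
python3 - <<'E'
from h import *
np.set_printoptions(precision=4,suppress=True)
o=manip.get_obs();print(stand(o['position']),o['ft_force'],o['joint_pos'])
snap('side','s4.png');snap('top','t4.png')
a=cv2.imread('pics/s4.png')[80:260,210:410];b=cv2.imread('pics/t4.png')[120:270,190:390]
cv2.imwrite('pics/v4.png',np.hstack([cv2.resize(a,(400,360),interpolation=2),cv2.resize(b,(400,360),interpolation=2)]))
E
```

```text
clock: 4.05
position: [0.5528, 0.2528, 0.3353]
ee_rot: [0.941, 0.338, 0.001, 0.0]
ft_force: [1.5, -0.2, 0.4]
grip_width: 0.001
grasp_force: 0.0
clock: 4.47
position: [0.5686, 0.3587, 0.3215]
ee_rot: [0.94, 0.341, 0.001, -0.001]
ft_force: [0.1, 0.5, -0.5]
grip_width: 0.001
grasp_force: 0.0
[0.0982 0.0233 0.3215] [ 0.0596  0.4912 -0.4841] [-0.0978  0.5485 -0.8122  1.2613  0.3882  1.4853 -1.7399]
```

View pics/v4.png

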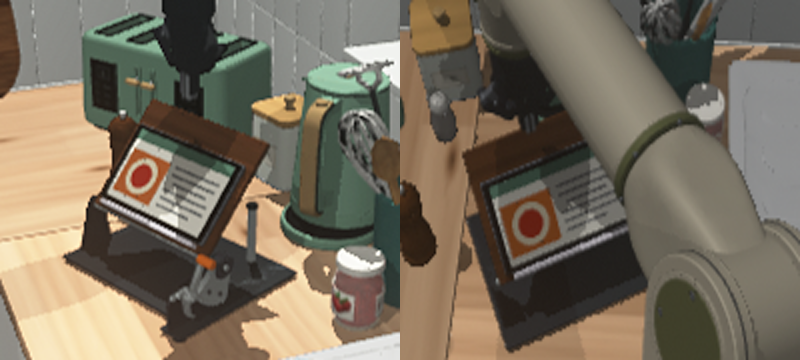

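The fingertips (187,108 in the left crop) are over the bare strip, and the bar is still released. I'll descend to contact now.

```bash
python3 -m creep '[[[1,0,12],0],[[2,0,24],0],[[3,0,32],0],[[3,0,38],0],[[3,0,40],0]]'
python3 -m creep '[[[0,0,1],0],[[0,0,2],0],[[0,0,3],0],[[0,0,4],0],[[0,0,5],0]]'
python3 -c "
from h import *
o=manip.get_obs();print(stand(o['position']),o['ft_force'])"
```

```text
clock: 4.98
position: [0.5719, 0.3564, 0.2794]
ee_rot: [0.941, 0.338, -0.0, 0.0]
ft_force: [0.7, -0.7, 7.5]
grip_width: 0.003
grasp_force: 3.2
clock: 5.4
position: [0.5721, 0.3569, 0.2762]
ee_rot: [0.941, 0.338, 0.001, -0.0]
ft_force: [-1.0, -0.2, 8.1]
grip_width: -0.001
grasp_force: 3.2
[0.09969429 0.01962654 0.276224  ] [-0.97372341 -0.24224496  8.11650695]
```

Contact is where the model put it, at about 8 N. I'll follow the arc down.

```bash
python3 -m creep '[[[2,0,2],0],[[4,0,4],0],[[6,0,6],0],[[8.3,0,8.1],0],[[10.4,0,10.2],0]]'
python3 -m creep '[[[1.9,0,2.2],0],[[3.8,0,4.4],0],[[5.7,0,6.7],0],[[7.6,0,8.9],0],[[9.4,0,11.2],0]]'
python3 -c "
from h import *
o=manip.get_obs();print(stand(o['position']),o['ft_force'])"
```

```text
clock: 5.82
position: [0.5802, 0.3637, 0.266]
ee_rot: [0.941, 0.338, 0.001, -0.0]
ft_force: [-0.4, -0.2, 7.9]
grip_width: -0.001
grasp_force: 3.2
clock: 6.23
position: [0.5876, 0.3699, 0.255]
ee_rot: [0.941, 0.338, 0.002, -0.0]
ft_force: [1.0, -0.1, 8.5]
grip_width: -0.006
grasp_force: 3.1
[0.11990394 0.01981564 0.25500416] [ 0.96929904 -0.07099055  8.46698172]
```

```bash
python3 -m creep '[[[1.7,0,2.4],0],[[3.4,0,4.8],0],[[5.1,0,7.2],0],[[6.8,0,9.6],0],[[8.5,0,11.9],0]]'
python3 -m creep '[[[1.5,0,2.5],0],[[3,0,5],0],[[4.4,0,7.6],0],[[5.9,0,10.2],0],[[7.3,0,12.7],0]]'
python3 -m creep '[[[1.3,0,2.6],0],[[2.6,0,5.2],0],[[3.8,0,7.9],0],[[5.1,0,10.5],0],[[6.3,0,13.2],0]]'
python3 -c "
from h import *
o=manip.get_obs();print(stand(o['position']),o['ft_force'])"
```

```text
clock: 6.65
position: [0.5942, 0.3753, 0.2431]
ee_rot: [0.941, 0.338, 0.002, -0.001]
ft_force: [0.4, 0.8, 7.3]
grip_width: 0.003
grasp_force: 3.0
clock: 7.07
position: [0.5999, 0.3801, 0.2304]
ee_rot: [0.941, 0.338, 0.002, -0.001]
ft_force: [1.3, 1.1, 6.8]
grip_width: 0.004
grasp_force: 2.9
clock: 7.48
position: [0.6048, 0.3842, 0.2172]
ee_rot: [0.941, 0.338, 0.002, -0.001]
ft_force: [1.8, 2.4, 6.5]
grip_width: -0.003
grasp_force: 2.9
[0.14226306 0.0199475  0.21724261] [1.80271845 2.40308401 6.50581541]
```

```bash
python3 -m creep '[[[1.2,0,2.7],0],[[2.4,0,5.4],0],[[3.6,0,8.2],0],[[4.8,0,11],0],[[5.9,0,13.7],0]]'
python3 -m creep '[[[0.7,0,2.2],0],[[1.3,0,4.4],0],[[1.9,0,6.4],0],[[2.4,0,8.4],0],[[2.5,0,9],0]]'
python3 -c "
from h import *
o=manip.get_obs();print(stand(o['position']),o['ft_force'])"
```

```text
clock: 7.9
position: [0.6091, 0.3879, 0.2032]
ee_rot: [0.941, 0.338, 0.001, -0.001]
ft_force: [0.1, 0.7, 6.2]
grip_width: 0.004
grasp_force: 2.7
clock: 8.32
position: [0.6112, 0.3895, 0.1941]
ee_rot: [0.941, 0.338, 0.002, -0.001]
ft_force: [1.3, 2.3, 5.5]
grip_width: -0.0
grasp_force: 2.6
[0.15056522 0.01999461 0.19407006] [1.28477144 2.30263589 5.50976517]
```

Tip z is 0.121, so it is close to the stops. I'll press on gently until the force climbs.

```bash
python3 -m creep '[[[0.2,0,0.7],0],[[0.4,0,1.4],0],[[0.5,0,2],0],[[0.5,0,2],0]]'
python3 -m creep '[[[0.2,0,0.7],0],[[0.4,0,1.4],0],[[0.4,0,2],0],[[0.4,0,2],0]]'
```

```text
clock: 8.65
position: [0.6115, 0.3898, 0.1925]
ee_rot: [0.941, 0.338, 0.002, -0.001]
ft_force: [1.7, 0.9, 6.8]
grip_width: -0.001
grasp_force: 2.7
clock: 8.98
position: [0.6117, 0.3899, 0.1921]
ee_rot: [0.941, 0.338, 0.002, -0.0]
ft_force: [-3.6, -2.5, 17.3]
grip_width: -0.001
grasp_force: 8.9
```

The arm has stalled at 17 N, so the backrest is on its stops. I'll lift off and check.

```bash
python3 -m creep '[[[0,0,-10],0],[[0,0,-40],0],[[0,0,-80],0],[[0,0,-120],0],[[0,0,-150],0]]'
python3 -m creep '[[[-30,30,0],0],[[-60,60,0],0],[[-90,90,0],0],[[-120,120,0],0],[[-120,120,0],0]]'
python3 - <<'E'
from h import *
np.set_printoptions(precision=4,suppress=True)
o=manip.get_obs();print(stand(o['position']),o['ft_force'])
c=snap('side','s5.png')
q=stand(pts(c)).reshape(-1,3); q=q[np.isfinite(q[:,0])]
b=q[(abs(q[:,1])<.09)&(q[:,0]>.03)&(q[:,0]<.12)&(q[:,2]>.085)&(q[:,2]<.16)]
for _ in range(5):
    A=np.c_[b[:,:2],np.ones(len(b))];s=np.linalg.lstsq(A,b[:,2],rcond=None)[0];r=b[:,2]-A@s;b=b[abs(r)<max(.003,2*r.std())]
print('tilt',np.degrees(np.arctan(s[0])),len(b),'face off',(s[2]-.078)*np.cos(np.arctan(s[0])))
import m
c,W,h=m.bar('pics/s5.npz',(290,195,345,228))
a=cv2.imread('pics/s5.png')[80:260,210:410];cv2.imwrite('pics/v5.png',cv2.resize(a,(600,540),interpolation=2))
E
```

```text
clock: 9.4
position: [0.6112, 0.3893, 0.3427]
ee_rot: [0.941, 0.338, 0.001, -0.0]
ft_force: [0.5, 1.1, 0.9]
grip_width: -0.001
grasp_force: 0.0
clock: 9.82
position: [0.5971, 0.2108, 0.3391]
ee_rot: [0.943, 0.333, -0.0, 0.003]
ft_force: [0.0, -2.2, 0.2]
grip_width: 0.001
grasp_force: 0.0
[ 0.026  -0.109   0.3391] [ 0.0242 -2.1672  0.2286]
tilt 9.738061436064742 923 face off 0.023136258881031168
pics/s5.npz bar px 312.10714285714283 210.35714285714286 28 [0.5679 0.1273 0.1148] [0.5606 0.1177 0.1082] [0.5777 0.1369 0.1187]
```

View pics/v5.png

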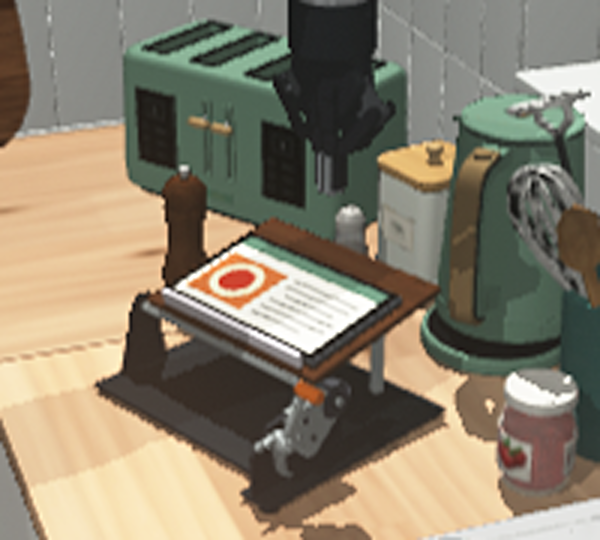

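The board (270–440, 220–370) lies low at a slope of about 9.7°, on its stops. The tablet is at the lip, the orange bar (310,393) is in its released position, and the gripper is clear of everything.

```bash
python3 -c "
from workcell import manip
print(manip.hand_in())"
```

```text
the job is handed in; nothing more can be done
None
```

The job is handed in: the pawl is released, the backrest is down on its stops (slope measured at 9.7°) with the tablet still at the lip, and the arm is clear of everything, at about 10 s on the clock.

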